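Clamp a framed glass strip in the bonding press and hold the lever level

TASK

Lay the long copper-framed glass strip flat along the narrow raised rest of the bonding press, centred and square on it with one end under the raised pad, without dropping it, and let go of it. Then push the sprung lever down until its arm is level, which sinks the pad half way into its sleeve (never bottom the pad), keep it there for at least two seconds, and finish while still holding it level; leave everything else on the table alone.

Things in the scene. Friction and masses are not known exactly. Their poses are not given: they have to be found in the camera images.
- strip: the glass strip to clamp: clear glass with thin copper edge, 180 (own x) x 50 (own y) x 8 thick, 0.12 to 0.22 kg, rigid, flat both sides; starts lying loose on the pine board, underside at z = 0.018. Origin at the centre of its underside.
- board: fixed pine board 300 (x) x 240 (y) x 18 thick lying on the table, carries the two strips; origin at the centre of its underside.
- press: bonding press fixed to the table, wooden base 280 (x) x 290 (y) x 20; origin at the centre of its underside; stands left or right, own x points away from the robot within 15 degrees. In its frame (mm): the rest is an aluminium bar, x 18 to 42, y -35 to 145, top at z 60; the lever arm runs at y -80 from its hinge towards -x; a cross bar on it carries the pad over the rest's -y end.
- rest_top (a point): centre of the narrow rest's top, 60 above the table (press frame x 30, y 55, z 60; same axes). The strip lies along the rest (its x along the press's y), underside at this height; rest and strip are equally long, the strip (50) overhangs the rest (24 wide) by 13 on each long side.
- lever_hinge (a point): middle of the lever's hinge axis, which is parallel to the press's y: x 120, y -80, z 100 in the press frame, between two dark steel cheeks 120 tall.
- lever (a joint): angle of the press lever, rad: 0 = sprung fully up (arm rises at 0.6 rad, 34 degrees, towards the robot), grows as it is pushed down, 0.60 = arm level, stop at 0.75. A spring always lifts it: near 2 to 3 N down on the grip starts it, about 8 N keeps it level. It flies up when let go.
- lever_grip (a point): centre of the top face of the lever's dark wooden grip, 200 from the hinge axis along the arm and 10 above the arm's centre line: 221 above the table when up, 110 when level (then x -80, y -80 in the press frame). The grip is 90 long along the arm, 30 wide, 20 thick.
- pad (a joint): how far the sprung pad is pushed up into its sleeve on the lever, m: 0 = fully out, 0.012 = bottomed. Spring 900 N/m, 1.8 N preload. With the strip on the rest the pad meets the glass at lever angle about 0.53, reads 0.006 (half way, 7 N on the glass) with the lever level, and bottoms at about 0.665.
- pad_face (a point): centre of the round rubber pad's underside, 16 diameter, at y -20 in the press frame. With the lever up it is at x 24, z 119 there, 59 above the rest's -y end, so the strip's end must go in beneath it from the +y side. Its sleeve is 22 in diameter; lever up, pad stem, sleeve and cross bar reach z about 175.
- short_strip: loose copper-framed glass strip like the task's but short, 80 x 36 x 8, lying on the pine board beside it; leave alone. Origin at the centre of its underside.
- square_panel: loose square copper-framed glass panel, 130 x 130 x 8, flat on the table to the robot's left; leave alone. Origin at the centre of its underside.
- bottle: loose pale plastic bottle, 60 diameter, 170 tall, standing at the back of the table; leave alone. Origin at the centre of its underside.
- foil_roll: loose flat roll of copper foil, ring of 80 outer diameter, 12 high, at the back of the table; leave alone. Origin at the centre of its underside.
- flux_jar: loose amber jar with black cap, 60 diameter, 60 tall, on the left, beyond the square panel; leave alone. Origin at the centre of its underside.
- brush: loose small brush, 160 long, about 25 wide, lying along x between press and board; leave alone. Origin under it, near the middle.
- shell: loose brown sea shell, 52 diameter, 50 high, on the table to the robot's right; leave alone. Origin at the centre of its underside.
- dish: loose small black dish, 56 diameter, 22 high, on the right, beyond the shell; leave alone. Origin at the centre of its underside.
Mind the look-alikes: they are no part of the job. Of the things that look like the strip, the largest one is meant.

How it is judged:
By the outcome, as a careful person would: the job done as asked, in the order asked, and still so for the second after the job is handed in, while the arm keeps its last pose, push and grip.
It also fails if it takes over 72 s, if anything falls off the work surface, if the arm or the gripper's body presses on something with over 40 N, if the wrist force passes 120 N, or if a joint passes its speed limit or range.

ROBOT

A 7-joint arm with a two-finger parallel gripper is mounted at the origin on the work surface. World frame = base frame: x ahead of the robot, y to its left, z up, the work surface at z = 0. Lengths are in mm, angles in rad, forces in N, time in s.
With the tool pointing down it reaches from about 400 to 900 mm from the base axis. Payload 5.5 kg.
Tool frame: the origin (TCP) lies midway between the tips of the shut fingers; the grasp point (between the pads) lies 19 mm behind it (env.hold_point_z is the z of the grasp point in the tool frame, in mm); z points along the fingers, y is the line along which they close (so a half turn about z gives the same grasp; the last joint's range is limited). The gripper opens to 85 mm and grips with 20 to 120 N. Pads are 22 mm wide; open, the fingers measure 114 mm over their backs; the gripper's body (76 mm by 85 mm) begins 54 mm behind the grasp point. The pads swing forward as they close: fully open they stand 13 mm farther back than shut.
Start: joints at [1.578, 0.501, -0.427, 1.55, 0.221, 1.138, -0.21], TCP at [164.496, -628.841, 231.31] pointing down, gripper open.
Joint ranges: [-2.88, 2.88], [-0.31, 2.03], [-1.54, 1.56], [0.2, 2.42], [-1.41, 4.55], [0.19, 2.02], [-2.57, 2.57]. Speed limits (rad/s): [2.57, 2.57, 3.14, 3.14, 3.14, 3.14, 3.14].

INTERFACE

Orientations are given as [roll, pitch, yaw] about the fixed x, y, z axes, in that order (R = Rz(yaw) Ry(pitch) Rx(roll)).
In Python, from cell import env, read_camera, camera_params gives the robot as it stands.
- The arm moves only by the tool move_arm, never from a script. Its argument "motion" is a list of rows, each a list of 7 numbers: the turn, a rotation vector about the tool's x, y, z in degrees, then the shift along the tool's x, y, z in m, then the closure, from 0 (fully open) to 1 (shut). In form: [[ax, ay, az, x, y, z, gripper], ...]. A call has 1 to 5 rows; each row shifts and turns the commanded pose from where the row before left it, along the tool's axes as they then stand; what a row does not reach is not made up. A row lasts 1/8 s, in which the tool goes at most 62.5 mm and 10.7 degrees, less where a joint would pass 70% of its speed; a pose out of reach is approached as far as the arm can. A call with a gripper value outside its range is refused whole. The fingers move at their own pace and stop on an object; the grip force is fixed at half the most. Time passes only in rows, so rows that do not move let the fingers close. It gives the time, the measured TCP pose, the force, the opening and the grip force at its end, in the units of the state.
- env.get_state(): the state, without advancing time (a new reading comes with each control period).
- read_camera(name): name is "side" or "top"; returns the picture (480x640x3 uint8, red, green, blue); there is no depth.
- camera_params(name): a dict with "fx", "fy", "cx", "cy" (pixels), "rvec" (rotation vector, rad) and "tvec" (3), from world to camera coordinates, as OpenCV has them. Camera axes: x right, y down, z forward; pixel columns grow to the right and rows downward; lengths in mm; the calibration is good to about 2 mm. A picture is of the moment at which its call begins. camera_params takes no time and is no camera call.
- env.close_job(): hands the job in; it is judged then, once.
The state is a dict: "clock": time; "joint_positions": joint angles; "joint_vel": joint speeds; "joint_torque": joint torques, N m; "eef_pos": TCP position; "eef_rot": TCP orientation; "force": force on the tool from outside, world axes, zero at the start; "ft_torque": the same for the moment, N m; "opening": opening from 0.0 (shut) to 1.0 (fully open); "finger_force": force on a finger pad.
Only numpy, scipy, OpenCV 4.12 (cv2) and the standard library are available. Lean on these libraries where they do the work, as an engineer would, in place of code of your own. Each camera call takes 0.05 s, during which the arm holds its last target. There are 200 camera calls.

## Working session

There is one attempt and no reset: what is moved stays moved. The work goes in short steps, Python scripts to look and compute and a tool call to move; the robot and the scene stay as the last step left them, time stands still between calls to the robot, and variables do not carry over. Pictures are saved under pics/ and viewed, at most 10 in all, crops included, and the job is handed in when it is done.

Besides the shell and the picture viewer there is one more tool, called as a command line: name --pt "numbers of a row" for each row, then --argument value for the rest. move_arm: Moves the arm, as the interface text tells. Its arguments: {"type":"object","properties":{"motion":{"type":"array","items":{"type":"array","items":{"type":"number"}}}},"required":["motion"]}

```bash
mkdir -p pics; ls
python3 - <<'E'
from cell import env, read_camera, camera_params
import cv2
for n in("top","side"):
    im=read_camera(n); cv2.imwrite(f"pics/{n}0.png",im[:,:,::-1]); p=camera_params(n); print(n,p)
print(env.get_state(), env.hold_point_z)
E
```

```text
pics
top {'fx': 454.2578321995992, 'fy': 454.2578321995992, 'cx': 314.021181197446, 'cy': 240.685260037394, 'rvec': array([ 2.12421058, -2.12048748,  0.15739485]), 'tvec': array([  21.47892456,  540.77395187, 1289.7744425 ])}
side {'fx': 570.0298395437081, 'fy': 570.0298395437081, 'cx': 319.3223345757222, 'cy': 249.96945869322502, 'rvec': array([ 2.17347929, -0.10548681,  0.03408341]), 'tvec': array([-507.79749131,  161.78353976, 1462.0778875 ])}
{'clock': 0.1, 'joint_positions': array([ 1.57818491,  0.50178465, -0.42678998,  1.55133767,  0.2207983 ,
        1.13831432, -0.21029359]), 'joint_vel': array([-6.43969446e-05, -2.81756078e-03,  1.04384484e-03, -3.70505613e-03,
       -6.82829844e-04, -4.51507355e-04,  1.28811746e-03]), 'joint_torque': array([-1.08183137e-02, -5.70804369e+01, -5.83834112e+00, -2.81749427e+01,
        1.04468130e-02,  5.64549991e-03, -4.69425424e-05]), 'eef_pos': array([ 164.26249444, -628.25174834,  230.34560481]), 'eef_rot': array([-3.13980139e+00, -6.03866232e-05,  2.55848476e-01]), 'force': array([0.06980207, 0.13157103, 0.24358366]), 'ft_torque': array([-0.01760681,  0.00187361, -0.02006113]), 'finger_force': 0.0, 'opening': 1.0001412889118972} -18.700000000000003
```

View pics/top0.png

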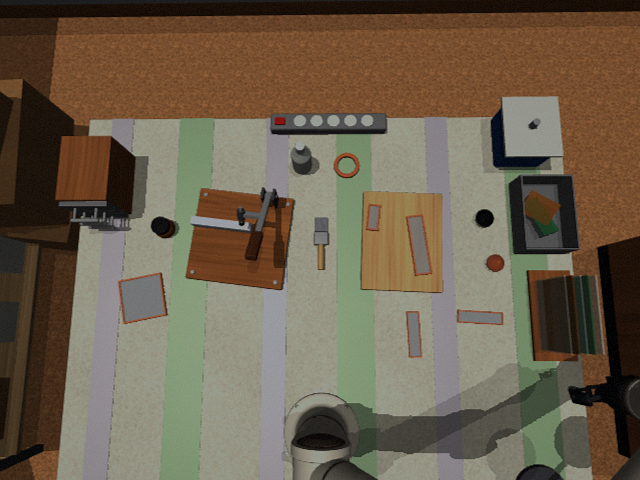

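View pics/side0.png

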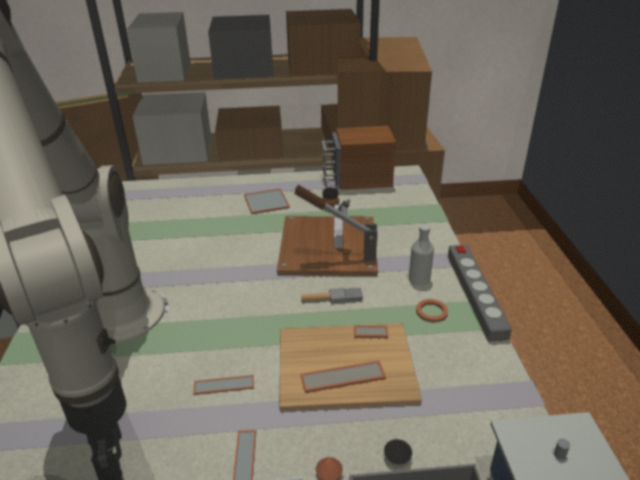

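The strip look-alikes in the top view are:
- (418,245), long, on the board
- (373,217), short, on the board
- (413,333) and (480,317), both on the table

The largest one, at (418,245) on the pine board, is the strip. The press is on the left, with its base corners near (205,189), (294,198), (277,289) and (187,278). The rest runs from (192,220) to about (252,228).

```bash
cat > h.py <<'E'
import numpy as np, cv2
from cell import env, read_camera, camera_params
def cam(n):
    p=camera_params(n); K=np.array([[p['fx'],0,p['cx']],[0,p['fy'],p['cy']],[0,0,1]]); R=cv2.Rodrigues(p['rvec'])[0]; return K,R,p['tvec']
def ray(n,uv,z):
    K,R,t=cam(n); uv=np.atleast_2d(uv).astype(float); d=(R.T@np.linalg.inv(K)@np.c_[uv,np.ones(len(uv))].T).T; c=-R.T@t
    return c+d*((z-c[2])/d[:,2])[:,None]
def proj(n,P):
    K,R,t=cam(n); q=(K@(R@np.atleast_2d(P).astype(float).T+t[:,None])).T; return q[:,:2]/q[:,2:]
def blob(mask,uv,box):
    x0,y0,x1,y1=box; m=np.zeros_like(mask); m[y0:y1,x0:x1]=mask[y0:y1,x0:x1]
    cs=cv2.findContours(m,cv2.RETR_EXTERNAL,cv2.CHAIN_APPROX_NONE)[0]
    return max(cs,key=cv2.contourArea)
def rect(n,c,z):
    P=ray(n,c.reshape(-1,2),z)[:,:2].astype(np.float32); r=cv2.minAreaRect(P); b=cv2.boxPoints(r)
    e=b[1]-b[0],b[2]-b[1]; L=max(e,key=np.linalg.norm); return np.array(r[0]),sorted(r[1]),np.degrees(np.arctan2(L[1],L[0])),b
E
python3 - <<'E'
from h import *
for n,box,zb,pb in(("top",(395,205,440,285),(350,180,455,300),(175,175,305,300)),("side",(295,355,392,398),(270,318,425,412),(270,208,385,282))):
    im=read_camera(n); hsv=cv2.cvtColor(im,cv2.COLOR_RGB2HSV); H,S,V=[hsv[...,i].astype(int) for i in range(3)]
    cx,cy=(418,245) if n=="top" else (343,377)
    for nm,(u,v) in dict(glass=(cx,cy),pine=(cx-30,cy+10) if n=="top" else (300,395)).items(): print(n,nm,hsv[v,u])
    print([tuple(hsv[240 if n=="top" else 377,u]) for u in (range(402,434,2) if n=="top" else range(296,312,2))])
    glass=((S<70)*255).astype(np.uint8)
    c=blob(glass,None,box); r=rect(n,c,26); print(n,"glass",r[:3])
    pine=((H>8)&(H<28)&(S>70)&(V>100)).astype(np.uint8)*255
    c=blob(pine,None,zb); r=rect(n,c,18); print(n,"board",r[:3])
    wood=((H<16)&(S>110)&(V<170)).astype(np.uint8)*255
    c=blob(wood,None,pb); r=rect(n,c,20); print(n,"press",r)
    if n=="top":
        m=((S<60)&(V>120)).astype(np.uint8)*255; c=blob(m,None,(188,212,254,234)); print("rest",rect(n,c,60))
a=read_camera("top"); b=read_camera("side")
A=cv2.resize(a[180:300,340:460],(400,400)); B=cv2.resize(a[180:300,180:300],(400,400)); 
cv2.imwrite("pics/c1.png",np.hstack([A,B])[:,:,::-1])
E
```

```text
top glass [ 13  20 112]
top pine [ 16 141 147]
[(np.uint8(18), np.uint8(127), np.uint8(154)), (np.uint8(19), np.uint8(126), np.uint8(152)), (np.uint8(21), np.uint8(116), np.uint8(154)), (np.uint8(18), np.uint8(128), np.uint8(149)), (np.uint8(9), np.uint8(188), np.uint8(118)), (np.uint8(12), np.uint8(64), np.uint8(124)), (np.uint8(16), np.uint8(28), np.uint8(118)), (np.uint8(18), np.uint8(26), np.uint8(116)), (np.uint8(15), np.uint8(27), np.uint8(115)), (np.uint8(14), np.uint8(24), np.uint8(115)), (np.uint8(13), np.uint8(26), np.uint8(119)), (np.uint8(26), np.uint8(19), np.uint8(107)), (np.uint8(9), np.uint8(179), np.uint8(145)), (np.uint8(18), np.uint8(132), np.uint8(153)), (np.uint8(18), np.uint8(130), np.uint8(151)), (np.uint8(19), np.uint8(134), np.uint8(152))]
top glass (array([ 534.31323242, -288.46008301]), [37.73604202270508, 167.8089141845703], np.float32(7.1781178))
top board (array([ 545.97424316, -239.0569458 ]), [239.31903076171875, 300.3612060546875], np.float32(-2.3261092))
top press (array([554.63684082, 246.131073  ]), [279.0700988769531, 288.5395202636719], np.float3
[... 599 characters left out ...]
), np.uint8(121), np.uint8(145)), (np.uint8(11), np.uint8(54), np.uint8(136)), (np.uint8(19), np.uint8(28), np.uint8(129)), (np.uint8(23), np.uint8(25), np.uint8(130)), (np.uint8(23), np.uint8(26), np.uint8(129))]
side glass (array([ 535.14422607, -292.29931641]), [36.981319427490234, 167.72537231445312], np.float32(6.9271636))
side board (array([ 547.71899414, -249.2434082 ]), [248.42181396484375, 298.0024108886719], np.float32(-2.3945773))
side press (array([555.05444336, 231.31564331]), [270.958251953125, 293.24609375], np.float32(83.463684), array([[403.7654  , 101.06763 ],
       [672.96246 ,  70.223694],
       [706.3435  , 361.56366 ],
       [437.14642 , 392.4076  ]], dtype=float32))
```

View pics/c1.png

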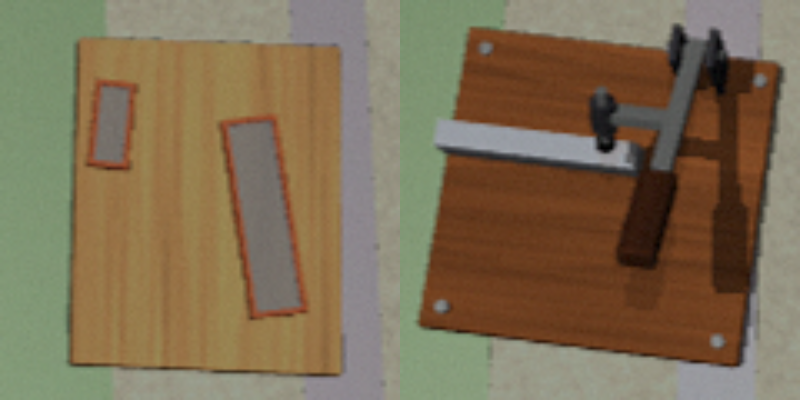

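The crop confirms the strip: the long one on the right of the board, clearly larger than the short strip at upper left. On the press, the rest runs to the left and the pad hangs over its right end. Next I'll refine the rest and work out the first move.

```bash
cat >> h.py <<'E'
from scipy.spatial.transform import Rotation as Ro
PC=np.array([554.6,246.1]); PY=np.radians(-7.05)
def press(x,y): return PC+np.array([[np.cos(PY),-np.sin(PY)],[np.sin(PY),np.cos(PY)]])@[x,y]
def go(p,yawdeg,pos=None,rot=None):
    s=env.get_state(); R=Ro.from_euler('xyz',s['eef_rot']); T=Ro.from_euler('xyz',[180,0,yawdeg],degrees=True)
    print("t",round(s['clock'],2),"at",s['eef_pos'].round(1),np.degrees(s['eef_rot']).round(2),"F",s['force'].round(1),"op",round(s['opening'],3),"ff",s['finger_force'])
    d=np.array(p)-s['eef_pos']
    print("turn",(R.inv()*T).as_rotvec(degrees=True).round(2),"shift now-axes",R.inv().apply(d).round(1),"shift new-axes",T.inv().apply(d).round(1))
E
python3 - <<'E'
from h import *
im=read_camera("top"); g=cv2.cvtColor(im,cv2.COLOR_RGB2GRAY); hsv=cv2.cvtColor(im,cv2.COLOR_RGB2HSV)
print(proj("top",[[*press(x,y),60] for x,y in((18,145),(42,145),(42,-35),(18,-35),(30,55))]).round(1))
print(g[212:238:1,192:250:8]); print(g[222,184:204])
m=((g>125)&(hsv[...,1]<60)).astype(np.uint8)*255; 
c=blob(m,None,(190,212,252,238)); print(rect("top",c,60)[:3])
go([549.4,-287.6,110],7.18)
E
```

```text
[[190.1 223.4]
 [191.5 215.5]
 [251.5 222.7]
 [250.3 230.7]
 [220.7 223. ]]
[[137  75  70  73  73  75  40  87]
 [139  75  76  71  74  69  28  88]
 [138  75  77  77  71  71  29  90]
 [144  71  73  76  78  72  25  81]
 [154  98  70  70  79  75  28  69]
 [157 151 105  71  74  78  30  71]
 [160 159 153 111  72  74  33  81]
 [158 154 156 153 118  74  30  78]
 [157 156 157 157 156 123  27  76]
 [159 155 158 156 157 156  45  81]
 [158 157 159 158 157 159  41 105]
 [139 157 157 156 157 160  14 119]
 [ 66 126 163 157 157 160   0 122]
 [111  60 126 160 156 157  74 123]
 [143  46  59 126 161 156 142  96]
 [138  66  39  58 128 162 154  89]
 [143  79  58  49  54 108 158  90]
 [142  75  75  64  41  51  97 156]
 [127  72  67  71  68  43  49 105]
 [130  68  69  70  71  56  49  50]
 [118  71  67  66  66  65  56  49]
 [116  68  66  71  63  68  70  59]
 [119  65  68  69  71  68  70  65]
 [114  70  66  71  68  67  70  74]
 [ 90  71  68  69  69  68  67  72]
 [ 98  72  69  69  69  70  68  74]]
[140 140 138 139 137 139 155 160 158 157 158 156 156 157 159 158 157 157
 158 155]
(array([591.30957031, 301.01141357]), [75.46339416503906, 173.947998046875], np.float32(-87.127174))
t 0.35 at [ 164.4 -628.7  231. ] [-179.97   -0.     14.66] F [-0.4  0.6 -1.4] op 0.999 ff 0.0
turn [-0.03 -0.    7.48] shift now-axes [ 458.7 -232.5  121.2] shift new-axes [ 424.6 -290.3  121. ]
```

move_arm --pt "0 0 7.48 0 0 0 0" --pt "0 0 0 0.0472 -0.0323 0.01 0" --pt "0 0 0 0.0472 -0.0323 0.01 0" --pt "0 0 0 0.0472 -0.0323 0.01 0" --pt "0 0 0 0.0472 -0.0323 0.01 0"

```text
clock: 0.98
eef_pos: [336.9, -475.9, 191.3]
eef_rot: [3.141, -0.0, 0.125]
force: [0.3, -0.6, -0.2]
opening: 1.0
finger_force: 0.0
```

move_arm --pt "0 0 0 0.0472 -0.0323 0.01 0" --pt "0 0 0 0.0472 -0.0323 0.01 0" --pt "0 0 0 0.0472 -0.0323 0.01 0" --pt "0 0 0 0.0472 -0.0323 0.01 0" --pt "0 0 0 0.0472 -0.0323 0.01 0"

```text
clock: 1.6
eef_pos: [550.9, -286.3, 141.2]
eef_rot: [3.141, -0.0, 0.125]
force: [0.5, -0.9, 0.2]
opening: 1.001
finger_force: 0.0
```

Run:
```python
from h import *
read_camera("top");im=read_camera("top"); s=read_camera("side")
cv2.imwrite("pics/c2.png",np.hstack([cv2.resize(im[170:310,340:480],(400,400)),cv2.resize(s[260:420,260:420],(400,400))])[:,:,::-1])
go([549.4,-287.6,40],7.18)
```

```text
t 1.75 at [ 552.5 -282.1  140.9] [-1.7985e+02 -8.0000e-02  7.6300e+00] F [-1.  -0.7 -0.1] op 1.002 ff 0.0
turn [-0.15 -0.08  0.45] shift now-axes [ -4.    5.3 100.9] shift new-axes [ -3.8   5.  100.9]
```

View pics/c2.png

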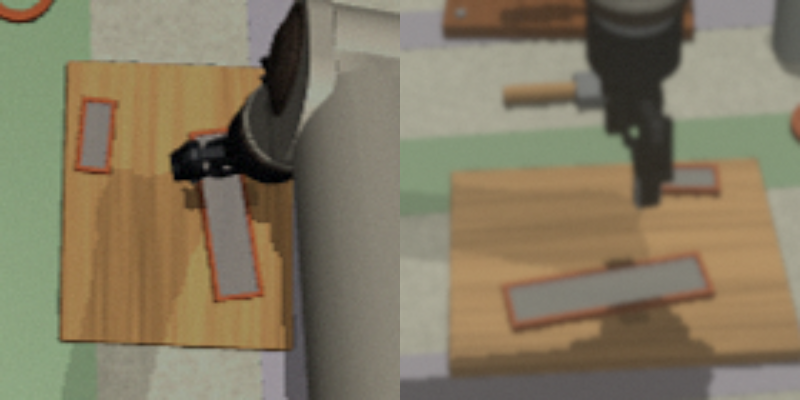

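The gripper is over the strip's upper part, aligned with it across its width. I'll descend now.

move_arm --pt "0 0 0.4 -0.0038 0.005 0.02 0" --pt "0 0 0 0 0 0.04 0" --pt "0 0 0 0 0 0.04 0" --pt "0 0 0 0 0 0 0" --pt "0 0 0 0 0 0 0"

```text
clock: 2.38
eef_pos: [546.2, -294.2, 41.9]
eef_rot: [3.141, -0.0, 0.116]
force: [0.5, -0.3, 0.4]
opening: 1.002
finger_force: 0.0
```

Run:
```python
from h import *
go([549.4,-287.6,17],7.18);read_camera("top");go([549.4,-287.6,17],7.18)
im=read_camera("top"); s=read_camera("side")
cv2.imwrite("pics/c3.png",np.hstack([cv2.resize(im[170:310,340:480],(400,400)),cv2.resize(s[320:410,300:390],(400,400))])[:,:,::-1])
```

```text
t 2.38 at [ 546.2 -294.2   41.9] [ 1.7996e+02 -2.0000e-02  6.6600e+00] F [ 0.5 -0.3  0.4] op 1.002 ff 0.0
turn [ 0.04 -0.02 -0.52] shift now-axes [ 4.  -6.2 24.9] shift new-axes [ 4.  -6.2 24.9]
t 2.42 at [ 547.  -294.2   42.7] [ 1.7991e+02 -1.0000e-01  6.6800e+00] F [ 0.4 -0.1 -0.1] op 1.001 ff 0.0
turn [ 0.09 -0.1  -0.5 ] shift now-axes [ 3.1 -6.4 25.7] shift new-axes [ 3.2 -6.3 25.7]
```

View pics/c3.png

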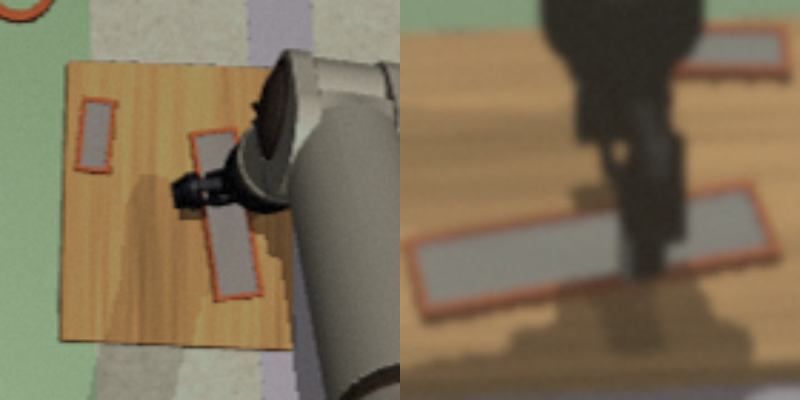

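The fingers are just above the strip, about 6 mm off in y. I'll correct that and go down.

move_arm --pt "0 0 -0.5 0.0031 -0.0063 0 0" --pt "0 0 0 0 0 0.01 0" --pt "0 0 0 0 0 0.006 0" --pt "0 0 0 0 0 0.004 0" --pt "0 0 0 0 0 0 0"

```text
clock: 3.15
eef_pos: [548.4, -286.0, 20.6]
eef_rot: [-3.141, 0.001, 0.127]
force: [0.3, 0.1, -0.2]
opening: 1.0
finger_force: 0.0
```

move_arm --pt "0 0 0 0 0 0.002 0.3" --pt "0 0 0 0 0 0.002 0.3" --pt "0 0 0 0 0 0 0.3"

```text
clock: 3.52
eef_pos: [548.7, -286.2, 17.2]
eef_rot: [-3.142, 0.0, 0.127]
force: [-0.3, 0.4, 0.1]
opening: 0.699
finger_force: 0.0
```

move_arm --pt "0 0 0 0 0 0.001 0.35" --pt "0 0 0 0 0 0.001 0.35" --pt "0 0 0 0 0 0 0.35"

```text
clock: 3.9
eef_pos: [548.8, -286.1, 15.2]
eef_rot: [-3.142, 0.0, 0.127]
force: [0.2, 0.7, 0.0]
opening: 0.649
finger_force: 0.0
```

move_arm --pt "0 0 0 0 0 0.001 0.35" --pt "0 0 0 0 0 0 0.35" --pt "0 0 0 0 0 0 0.35"

```text
clock: 4.28
eef_pos: [548.8, -286.2, 14.3]
eef_rot: [3.142, -0.0, 0.127]
force: [0.8, 0.1, 0.1]
opening: 0.653
finger_force: 0.0
```

move_arm --pt "0 0 0 0 0 0.001 0.37" --pt "0 0 0 0 0 0 0.37" --pt "0 0 0 0 0 0 0.37"

```text
clock: 4.65
eef_pos: [549.0, -286.3, 14.4]
eef_rot: [3.141, -0.0, 0.127]
force: [-2.7, 0.5, 7.1]
opening: 0.632
finger_force: 3.9
```

move_arm --pt "0 0 0 0 0 0 0.6" --pt "0 0 0 0 0 0 0.8" --pt "0 0 0 0 0 0 1" --pt "0 0 0 0 0 0 1" --pt "0 0 0 0 0 0 1"

```text
clock: 5.28
eef_pos: [549.8, -286.7, 15.5]
eef_rot: [3.14, -0.001, 0.127]
force: [-3.7, 1.3, 14.4]
opening: 0.564
finger_force: 68.1
```

move_arm --pt "0 0 0 0 0 -0.005 1" --pt "0 0 0 0 0 -0.015 1" --pt "0 0 0 0 0 -0.03 1" --pt "0 0 0 0 0 -0.03 1" --pt "0 0 0 0 0 0 1"

```text
clock: 5.9
eef_pos: [551.0, -287.0, 96.4]
eef_rot: [3.138, -0.005, 0.127]
force: [-0.1, 0.3, -1.7]
opening: 0.564
finger_force: 62.3
```

Run:
```python
from h import *
P=np.array([591.8,297.8]); ax=np.array([np.cos(PY+np.pi/2),np.sin(PY+np.pi/2)])
im=read_camera("top"); s=read_camera("side")
cv2.imwrite("pics/c4.png",np.hstack([cv2.resize(im[170:310,340:480],(400,400)),cv2.resize(s[280:410,280:410],(400,400))])[:,:,::-1])
for d in (15,95): print(d,P+ax*d)
go([*(P+ax*95),150],82.95)
```

```text
15 [593.64103185 312.68659134]
95 [603.4598684  392.08174515]
t 6.0 at [ 548.6 -286.3   93.4] [179.98  -0.     7.27] F [ 0.5  0.2 -1.4] op 0.563 ff 62.32156991958618
turn [ 2.000e-02  1.000e-02 -7.568e+01] shift now-axes [ 140.2 -665.9  -56.8] shift new-axes [680.  -28.8 -56.6]
```

View pics/c4.png

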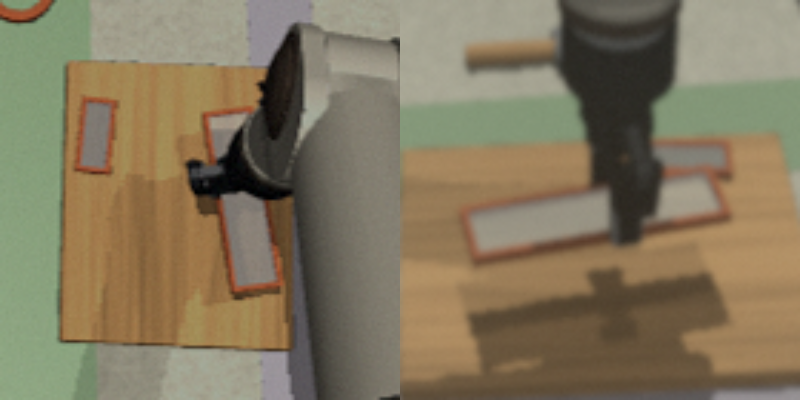

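The strip is held level, gripped across its width. I'll lift it over the lever's height while turning.

move_arm --pt "0 0 -9.46 0 0 -0.042 1" --pt "0 0 -9.46 0 0 -0.042 1" --pt "0 0 -9.46 0 0 -0.042 1" --pt "0 0 -9.46 0 0 -0.042 1" --pt "0 0 -9.46 0 0 -0.042 1"

```text
clock: 6.62
eef_pos: [547.9, -286.0, 302.9]
eef_rot: [-3.139, 0.0, 0.958]
force: [-0.0, -0.4, -1.5]
opening: 0.562
finger_force: 62.6
```

move_arm --pt "0 0 -9.46 0 0 0 1" --pt "0 0 -9.46 0 0 0 1" --pt "0 0 -9.46 0 0 0 1" --pt "0 0 0 0 0 0 1"

```text
clock: 7.12
eef_pos: [548.1, -286.1, 301.6]
eef_rot: [-3.139, -0.002, 1.446]
force: [0.0, 0.9, -1.2]
opening: 0.562
finger_force: 62.6
```

Run:
```python
from h import *
P=np.array([591.8,297.8]); ax=np.array([np.cos(PY+np.pi/2),np.sin(PY+np.pi/2)])
go([*(P+ax*60),300],82.95); print(env.get_state()['joint_positions'].round(2))
```

```text
t 7.12 at [ 548.1 -286.1  301.6] [-1.7986e+02 -9.0000e-02  8.2870e+01] F [ 0.   0.9 -1.2] op 0.562 ff 62.585495710372925
turn [-0.14 -0.1  -0.08] shift now-axes [644.8 -29.1   2.8] shift new-axes [644.8 -28.3   1.6]
[ 1.05  0.48 -0.85  1.54  0.37  1.29  0.02]
```

move_arm --pt "0 0 0 0.03 -0.002 0 1" --pt "0 0 0 0.05 -0.0022 0 1" --pt "0 0 0 0.05 -0.0022 0 1" --pt "0 0 0 0.05 -0.0022 0 1" --pt "0 0 0 0.05 -0.0022 0 1"

```text
clock: 7.75
eef_pos: [565.9, -55.1, 302.6]
eef_rot: [-3.141, -0.0, 1.444]
force: [0.9, -0.9, -1.6]
opening: 0.563
finger_force: 62.6
```

move_arm --pt "0 0 0 0.05 -0.0022 0 1" --pt "0 0 0 0.05 -0.0022 0 1" --pt "0 0 0 0.05 -0.0022 0 1" --pt "0 0 0 0.05 -0.0022 0 1" --pt "0 0 0 0.05 -0.0022 0 1"

```text
clock: 8.38
eef_pos: [585.8, 194.1, 302.4]
eef_rot: [-3.141, 0.001, 1.443]
force: [0.8, -0.5, -1.2]
opening: 0.564
finger_force: 62.6
```

move_arm --pt "0 0 0 0.05 -0.0022 0 1" --pt "0 0 0 0.05 -0.0022 0 1" --pt "0 0 0 0.05 -0.0022 0 1" --pt "0 0 0 0.015 0 0 1" --pt "0 0 0 0 0 0 1"

```text
clock: 9.0
eef_pos: [598.9, 358.4, 302.2]
eef_rot: [-3.14, 0.001, 1.448]
force: [0.3, -0.3, -1.5]
opening: 0.566
finger_force: 62.6
```

Run:
```python
from h import *
P=np.array([591.8,297.8]); ax=np.array([np.cos(PY+np.pi/2),np.sin(PY+np.pi/2)])
read_camera("top")
go([*(P+ax*60),90],82.95); print(env.get_state()['joint_positions'].round(2))
im=read_camera("top"); s=read_camera("side")
cv2.imwrite("pics/c5.png",np.hstack([cv2.resize(im[140:320,120:320],(400,360)),cv2.resize(s[90:330,200:440],(400,360))])[:,:,::-1])
```

```text
t 9.05 at [599.8 356.6 302.4] [-1.7997e+02  1.0000e-01  8.2870e+01] F [-0.6 -1.4 -1.5] op 0.563 ff 62.581422328948975
turn [-0.03  0.1  -0.08] shift now-axes [  1.1  -0.6 212.4] shift new-axes [  0.7  -0.7 212.4]
[-0.04  0.65 -0.88  1.32  0.5   1.4  -1.03]
```

View pics/c5.png

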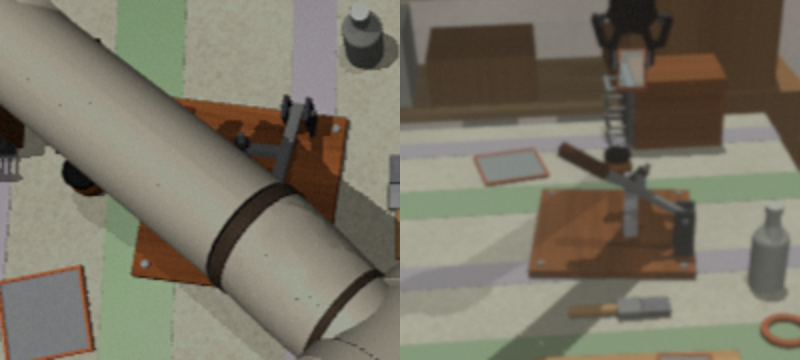

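The strip hangs end-on above and to the left of the rest, and the arm is well clear above the lever. I'll descend beside the pad.

move_arm --pt "0 0 0 0.001 -0.0006 0.05 1" --pt "0 0 0 0 0 0.05 1" --pt "0 0 0 0 0 0.05 1" --pt "0 0 0 0 0 0.045 1" --pt "0 0 0 0 0 0 1"

```text
clock: 9.78
eef_pos: [598.0, 353.8, 104.2]
eef_rot: [-3.136, 0.006, 1.445]
force: [-0.2, -0.6, -0.9]
opening: 0.561
finger_force: 62.6
```

Run:
```python
from h import *
P=np.array([591.8,297.8]); ax=np.array([np.cos(PY+np.pi/2),np.sin(PY+np.pi/2)])
read_camera("top");read_camera("top")
go([*(P+ax*60),80],82.95)
im=read_camera("top"); s=read_camera("side")
cv2.imwrite("pics/c6.png",np.hstack([cv2.resize(im[140:320,120:320],(400,360)),cv2.resize(s[150:280,270:400],(400,400))[20:380]])[:,:,::-1])
```

```text
t 9.88 at [600.5 357.6 109.7] [ 1.7994e+02 -3.0000e-02  8.2820e+01] F [0.8 1.  0.8] op 0.562 ff 62.58323550224304
turn [ 0.06 -0.03 -0.13] shift now-axes [-0.4 -1.3 29.7] shift new-axes [-0.4 -1.3 29.7]
```

View pics/c6.png

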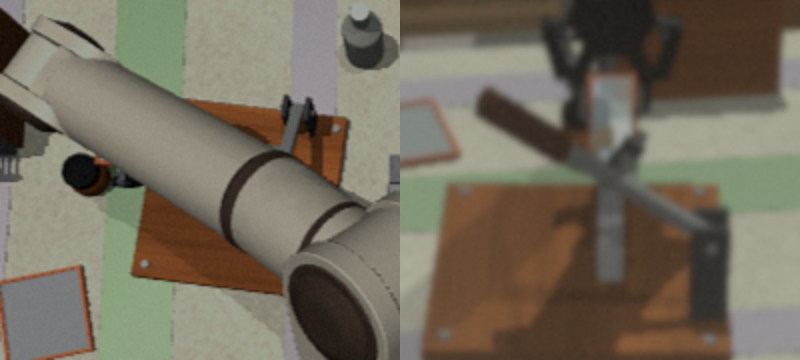

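The side view shows the strip end-on behind the pad and in line with the rest. I'll lower it to about 20 mm above the rest and slide it in under the pad.

move_arm --pt "0 0 0 -0.0004 -0.001 0.015 1" --pt "0 0 0 0 0 0.015 1" --pt "0 0 0 0 0 0 1" --pt "0 0 0 0 0 0 1"

```text
clock: 10.48
eef_pos: [598.0, 358.4, 78.1]
eef_rot: [-3.141, 0.0, 1.448]
force: [-0.3, 0.1, -1.7]
opening: 0.563
finger_force: 62.6
```

move_arm --pt "0 0 0 -0.01 0 0 1" --pt "0 0 0 -0.012 0 0 1" --pt "0 0 0 -0.012 0 0 1" --pt "0 0 0 -0.01 0 0 1" --pt "0 0 0 0 0 0 1"

```text
clock: 11.1
eef_pos: [593.3, 312.7, 78.3]
eef_rot: [3.141, 0.001, 1.446]
force: [0.3, 0.6, -0.3]
opening: 0.56
finger_force: 62.6
```

Run:
```python
from h import *
P=np.array([591.8,297.8]); ax=np.array([np.cos(PY+np.pi/2),np.sin(PY+np.pi/2)])
read_camera("top");read_camera("top")
go([*(P+ax*15),60],82.95)
im=read_camera("top"); s=read_camera("side")
Q=[[*press(x,y),60] for x,y in((18,145),(42,145),(42,-35),(18,-35))]; print(proj("side",Q).round(1))
print(proj("side",[[*press(x,y),z] for x,y,z in((5,-35,80),(55,-35,80),(5,-35,88),(55,-35,88))]).round(1))
cv2.imwrite("pics/c7.png",np.hstack([cv2.resize(im[150:270,170:290],(240,240)),np.zeros((240,10,3),np.uint8)])[:,:,::-1])
cv2.imwrite("pics/s7.png",cv2.resize(s[190:260,300:390],(800,622))[:600,:,::-1])
```

```text
t 11.2 at [593.  314.6  78.5] [ 1.7999e+02 -3.0000e-02  8.2940e+01] F [-0.2 -0.4 -1.8] op 0.562 ff 62.617610692977905
turn [ 0.01 -0.03 -0.01] shift now-axes [-1.9  0.9 18.5] shift new-axes [-1.9  0.9 18.5]
[[333.6 203.9]
 [341.3 204. ]
 [341.1 235.5]
 [332.8 235.4]]
[[328.2 229.6]
 [345.7 229.6]
 [328.2 227.2]
 [345.8 227.3]]
```

View pics/s7.png

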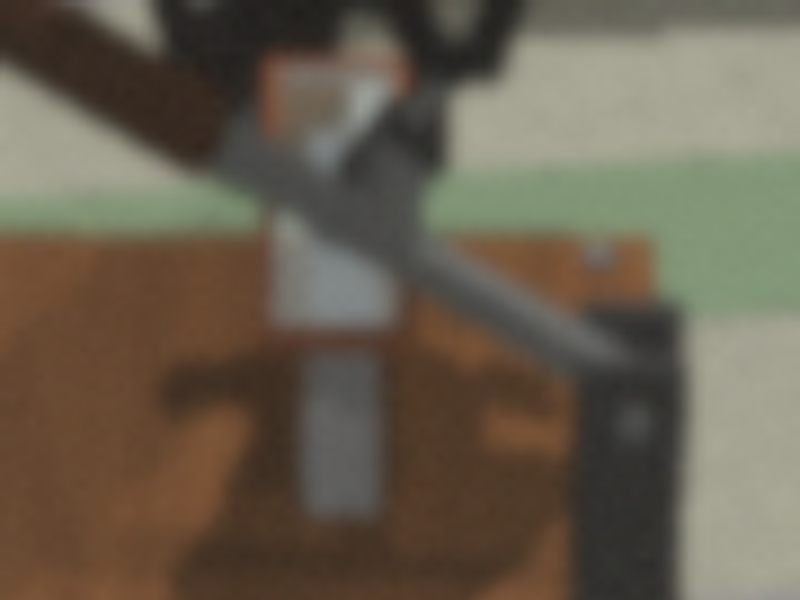

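The strip's near end spans about columns 330–345 with its lower edge at row 229.5. The rest's front face spans about columns 334–343. I'll measure both at sub-pixel level.

Run:
```python
from h import *
s=np.mean([read_camera("side").astype(float) for _ in range(4)],0); 
def edges(line,off):
    g=np.gradient(line); o=[]
    for sg in(1,-1):
        i=np.argmax(sg*g[1:-1])+1; a,b,c=(sg*g[i-1:i+2]); o.append(round(off+i+0.5*(a-c)/(a-2*b+c),2))
    return o
blue=s[...,2]
print("rest cols",[edges(blue[r,328:348],328) for r in(234,237,240,243,246)])
print("strip cols(blue)",[edges(blue[r,322:352],322) for r in(222,223,224,225,226)])
print("strip red-blue row225",(s[225,324:352,0]-s[225,324:352,2]).round().astype(int), "cols from 324")
print("col337 rows 218-252 blue",blue[218:252,336:340].mean(1).round().astype(int))
print("R-B", (s[218:252,336:340,0]-s[218:252,336:340,2]).mean(1).round().astype(int))
pr=lambda *P: proj("side",[[*press(x,y),z] for x,y,z in P]).round(2).tolist()
print("rest face pred",pr((18,-35,55),(42,-35,55),(18,-35,25),(42,-35,25),(30,-35,20)))
print("strip inner(4 in) pred",pr((9,-29,89),(51,-29,89),(5,-35,81),(30,-35,81),(30,-35,89),(30,-31,89)))
```

```text
rest cols [[np.float64(333.66), np.float64(342.19)], [np.float64(333.33), np.float64(342.24)], [np.float64(333.34), np.float64(342.27)], [np.float64(333.37), np.float64(342.28)], [np.float64(333.71), np.float64(342.31)]]
strip cols(blue) [[np.float64(329.99), np.float64(343.66)], [np.float64(329.88), np.float64(343.91)], [np.float64(329.94), np.float64(343.98)], [np.float64(329.94), np.float64(343.96)], [np.float64(330.03), np.float64(343.83)]]
strip red-blue row225 [56 56 55 55 53 46 30 17 13 10  6  0  0 -2 -2 -2 -3 -1  4 11 20 32 44 54
 54 49 38 26] cols from 324
col337 rows 218-252 blue [114 129 134 135 135 135 134 125 101  68  52  62  75  81  83  83  85  88
  92  94  94  95  94  94  93  94  94  93  89  77  58  44  38  37]
R-B [-4 -5 -6 -6 -6 -6 -5 -1 10 27 35 23 11  4  2  2  2  2  2  2  2  2  2  2
  2  2  2  2  4 12 22 32 34 33]
rest face pred [[332.76, 236.9], [341.11, 236.95], [332.78, 245.53], [341.05, 245.59], [336.91, 246.98]]
strip inner(4 in) pred [[329.61, 225.76], [344.36, 225.84], [328.18, 229.26], [336.96, 229.3], [336.96, 226.93], [336.97, 226.18]]
```

The strip sits about 2.4 mm to the -x side of the rest's centre and about 1.5 mm short along it. I'll correct both, lower it most of the way and re-measure.

move_arm --pt "0 0 0 -0.0015 0.0024 0 1" --pt "0 0 0 0 0 0.008 1" --pt "0 0 0 0 0 0.006 1" --pt "0 0 0 0 0 0 1" --pt "0 0 0 0 0 0 1"

```text
clock: 12.12
eef_pos: [594.9, 312.9, 64.2]
eef_rot: [-3.141, -0.0, 1.448]
force: [-0.7, 0.5, -1.7]
opening: 0.564
finger_force: 62.6
```

```bash
cat > m.py <<'E'
from h import *
s=np.mean([read_camera("side").astype(float) for _ in range(4)],0); 
def edges(line,off):
    g=np.gradient(line); o=[]
    for sg in(1,-1):
        i=np.argmax(sg*g[1:-1])+1; a,b,c=(sg*g[i-1:i+2]); o.append(float(round(off+i+0.5*(a-c)/(a-2*b+c),2)))
    return o
blue=s[...,2]
a=np.array([edges(blue[r,328:348],328) for r in(237,240,243)]).mean(0); b=np.array([edges(blue[r,322:352],322) for r in(225,226,227,228)]); print("rest",a,a.mean(),"strip",b.tolist(),b.mean())
print("col337 rows 218-252 blue",blue[218:252,336:340].mean(1).round().astype(int))
u=(blue[...,:]); print("far", [[r]+edges(u[r,322:352],322) for r in(196,197,198,199,200)])
pr=lambda *P: proj("side",[[*press(x,y),z] for x,y,z in P]).round(2).tolist()
st=env.get_state(); zt=st['eef_pos'][2]+10.5
print("pred near mid, near inner, far inner",pr((30,-31,zt),(30,-30,zt),(30,141,zt)))
go([592,311,57],82.95)
E
python3 m.py
```

```text
rest [333.37333333 342.28666667] 337.83000000000004 strip [[331.01, 344.86], [331.05, 344.85], [331.06, 344.88], [330.99, 344.97]] 337.95875
col337 rows 218-252 blue [114 129 134 135 135 135 135 135 135 135 134 128 110  80  56  55  69  81
  88  93  95  94  94  93  94  93  93  93  89  77  59  45  38  37]
far [[196, 349.16, 344.1], [197, 337.73, 344.34], [198, 338.07, 344.66], [199, 338.43, 344.67], [200, 338.81, 344.55]]
pred near mid, near inner, far inner [[336.96, 230.3], [336.97, 230.11], [337.44, 200.38]]
t 12.32 at [595.2 312.9  64.6] [ 1.7998e+02 -2.0000e-02  8.2960e+01] F [ 0.2 -0.5 -2. ] op 0.567 ff 62.61743903160095
turn [ 0.02 -0.02  0.01] shift now-axes [-2.3 -2.9  7.6] shift new-axes [-2.3 -2.9  7.6]
```

move_arm --pt "0 0 0 0 -0.0003 0.003 1" --pt "0 0 0 0 0 0.002 1" --pt "0 0 0 0 0 0.001 1" --pt "0 0 0 0 0 0 1" --pt "0 0 0 0 0 0 1"

```text
clock: 12.95
eef_pos: [594.8, 312.9, 58.4]
eef_rot: [3.141, -0.0, 1.448]
force: [0.6, -0.9, -0.9]
opening: 0.565
finger_force: 62.6
```

```bash
python3 m.py
python3 - <<'E'
from h import *
print(proj("side",[[*press(30,-35),60],[*press(30,-31),68],[*press(30,-30),68]]).round(2).tolist())
E
```

```text
rest [333.33 342.34] 337.835 strip [[331.09, 344.79], [331.07, 344.84], [331.0, 344.83], [331.0, 344.85]] 337.93375
col337 rows 218-252 blue [114 128 134 135 135 135 135 135 135 135 135 135 134 127 104  73  53  61
  78  90  94  94  94  94  93  94  94  93  89  77  59  44  38  38]
far [[196, 348.67, 343.06], [197, 348.79, 343.81], [198, 349.09, 343.95], [199, 338.55, 343.87], [200, 338.73, 343.53]]
pred near mid, near inner, far inner [[336.96, 232.12], [336.96, 231.93], [337.44, 202.11]]
t 13.15 at [594.8 312.8  58.4] [179.99  -0.    82.96] F [-0.6  0.2 -1.3] op 0.561 ff 62.61747479438782
turn [ 0.01 -0.    0.01] shift now-axes [-2.2 -2.5  1.4] shift new-axes [-2.2 -2.5  1.4]
[[336.94, 235.47], [336.96, 232.37], [336.96, 232.18]]
```

move_arm --pt "0 0 0 -0.0005 -0.0003 0.001 1" --pt "0 0 0 0 0 0 1" --pt "0 0 0 0 0 0.0005 1" --pt "0 0 0 0 0 0 1"

```text
clock: 13.65
eef_pos: [594.5, 312.6, 57.6]
eef_rot: [3.141, -0.0, 1.448]
force: [-1.6, -1.0, 5.6]
opening: 0.559
finger_force: 63.2
```

Contact at about 7 N. Releasing slowly.

move_arm --pt "0 0 0 0 0 0 0.43" --pt "0 0 0 0 0 0 0.38" --pt "0 0 0 0 0 0 0.32" --pt "0 0 0 0 0 0 0.25" --pt "0 0 0 0 0 0 0.2"

```text
clock: 14.28
eef_pos: [594.3, 312.3, 56.6]
eef_rot: [-3.141, 0.0, 1.448]
force: [-0.2, -0.9, 0.2]
opening: 0.802
finger_force: 0.0
```

move_arm --pt "0 0 0 0 0 -0.01 0.2" --pt "0 0 0 0 0 -0.03 0.2" --pt "0 0 0 0.01 0 -0.04 0.2" --pt "0 0 0 0.01 0 -0.06 0.2" --pt "0 0 0 0 0 -0.06 0.2"

```text
clock: 14.9
eef_pos: [596.1, 333.4, 259.4]
eef_rot: [-3.141, -0.001, 1.45]
force: [1.1, -0.7, -0.7]
opening: 0.797
finger_force: 0.0
```

```bash
python3 m.py
python3 - <<'E'
from h import *
s=read_camera("side");cv2.imwrite("pics/s8.png",cv2.resize(s[190:260,300:390],(800,622))[:600,:,::-1])
G=press(-39.4,-80)+[2,0]; print("grip up",G,"level",press(-80,-80)); go([*G,300],82.95)
E
```

```text
rest [333.39666667 342.33666667] 337.8666666666667 strip [[331.08, 344.8], [331.1, 344.81], [331.18, 344.79], [331.16, 344.8]] 337.96500000000003
col337 rows 218-252 blue [114 129 135 135 135 135 135 135 135 135 135 135 134 128 110  81  57  59
  76  90  94  95  94  94  94  94  94  94  89  76  59  44  39  37]
far [[196, 337.46, 321.81], [197, 337.73, 321.48], [198, 338.08, 321.96], [199, 338.46, 346.48], [200, 338.72, 346.68]]
pred near mid, near inner, far inner [[337.13, 168.73], [337.13, 168.56], [337.63, 142.05]]
t 15.1 at [597.4 333.  259.5] [ 1.7979e+02 -1.2000e-01  8.2970e+01] F [ 0.3 -0.1 -1.3] op 0.804 ff 0.0
turn [ 0.21 -0.12  0.02] shift now-axes [-23.   -3.4 202.4] shift new-axes [-22.5  -2.7 202.5]
grip up [507.6790502  171.54062319] level [465.38600964 176.52368273]
t 15.15 at [596.8 332.1 257.4] [1.7994e+02 1.0000e-02 8.2960e+01] F [-0.4 -0.5 -0.4] op 0.801 ff 0.0
turn [0.06 0.01 0.01] shift now-axes [-170.2  -68.7  -42.7] shift new-axes [-170.2  -68.7  -42.6]
```

View pics/s8.png

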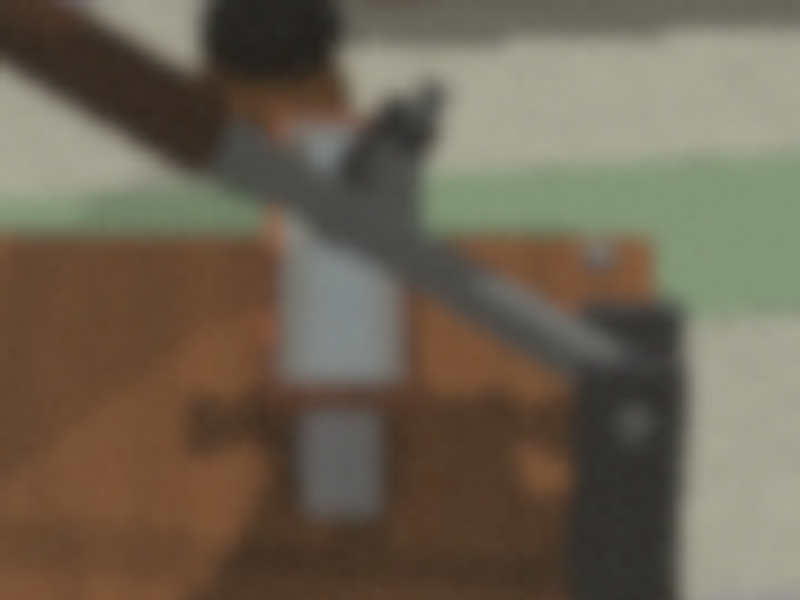

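The strip lies flat on the rest, with the end under the pad and centred: strip at column 337.97, rest at 337.87. Next I'll close the fingers and go above the lever grip.

move_arm --pt "0 0 0 0 0 -0.045 0.6" --pt "0 0 0 -0.042 -0.017 0 1" --pt "0 0 0 -0.043 -0.017 0 1" --pt "0 0 0 -0.043 -0.017 0 1" --pt "0 0 0 -0.042 -0.018 0 1"

```text
clock: 15.78
eef_pos: [505.9, 169.7, 299.9]
eef_rot: [-3.138, 0.001, 1.447]
force: [0.9, -0.5, 0.8]
opening: -0.002
finger_force: 0.0
```

Run:
```python
from h import *
for _ in range(3): im=read_camera("top")
im=np.mean([read_camera("top").astype(float) for _ in range(3)],0)
print(im[214:232:2,180:204].round().astype(int)[...,0]-im[214:232:2,180:204].round().astype(int)[...,2])
print(proj("top",[[*(press(x,y)+[1,0.5]),68] for x,y in((30,145),(30,55),(5,145),(55,145),(55,0),(5,0))]).round(1).tolist())
print([ (r,(im[r,205:207,0]-im[r,205:207,2]).mean().round()) for r in range(205,236)])
go([507,172,235],82.95)
```

```text
[[ 13  12  10  11  15  13  14  15  18  20  17  19  20  21  19  19  19  21
   20  19  18  15  20  20]
 [ 12  12  13  12  11  12  12  13  19  17  19  21  21  21  20  19  20  19
   20  18  15  13  15  19]
 [ 13  12  12  12  11  10  11  12  14  13  17  19  20  19  20  17  16  16
   15  13  13  11  13  13]
 [ 11  11  10  11  12  11  12  11   9  11  12  14  17  17  16  16  14  13
   14  11   8   9   9   9]
 [ 11  11  13  13  12  12  12  12   7   6   8  11  13  14  14  13  11  11
    9   9   7   6   5   4]
 [ 12  12  13  13  12  11  10   9  42  81  40   4  10  10   9  10   7   7
    7   6   5   7   5   7]
 [ 13  12  12  12  12  11  11  18  68 114 104  87  55  17   5   6   7   6
    4   5   5   6   7   8]
 [ 14  12  11  11  12  12  12  10  11  14  15  20  25  32  45  30  13   7
    5   6   6   9   9  12]
 [ 13  12  12  12  14  12  12  13  13  13  12  12   7  28  66  66  63  43
   13  11  11  11  15  18]]
[[189.8, 218.5], [220.0, 222.1], [188.4, 226.8], [191.3, 210.3], [239.8, 216.1], [237.2, 232.7]]
[(205, np.float64(21.0)), (206, np.float64(21.0)), (207, np.float64(21.0)), (208, np.float64(
[... 172 characters left out ...]
64(21.0)), (216, np.float64(21.0)), (217, np.float64(20.0)), (218, np.float64(18.0)), (219, np.float64(17.0)), (220, np.float64(15.0)), (221, np.float64(13.0)), (222, np.float64(10.0)), (223, np.float64(8.0)), (224, np.float64(8.0)), (225, np.float64(11.0)), (226, np.float64(12.0)), (227, np.float64(14.0)), (228, np.float64(16.0)), (229, np.float64(19.0)), (230, np.float64(20.0)), (231, np.float64(20.0)), (232, np.float64(22.0)), (233, np.float64(21.0)), (234, np.float64(20.0)), (235, np.float64(19.0))]
t 16.07 at [507.5 172.6 301.4] [-1.7996e+02 -4.0000e-02  8.2990e+01] F [-0.4  0.6  0.9] op -0.0 ff 0.0
turn [-0.04 -0.04  0.04] shift now-axes [-0.7 -0.4 66.4] shift new-axes [-0.7 -0.4 66.4]
```

Both views agree that the strip is centred along the rest to within about 1.5 mm. I'll come down onto the lever grip.

move_arm --pt "0 0 0 0 0 0.03 1" --pt "0 0 0 0 0 0.03 1" --pt "0 0 0 0 0 0.01 1" --pt "0 0 0 0 0 0 1"

```text
clock: 16.58
eef_pos: [507.2, 173.1, 231.4]
eef_rot: [-3.14, -0.001, 1.45]
force: [-0.3, 0.1, 0.8]
opening: -0.003
finger_force: 0.0
```

move_arm --pt "0 0 0 0 0 0.004 1" --pt "0 0 0 0 0 0.004 1" --pt "0 0 0 0 0 0 1"

```text
clock: 16.95
eef_pos: [508.1, 172.3, 224.3]
eef_rot: [3.14, -0.001, 1.448]
force: [1.5, 0.7, 1.1]
opening: 0.001
finger_force: 0.8
```

move_arm --pt "0 0 0 0 -0.0054 0.0093 1" --pt "0 0 0 0 -0.0054 0.0093 1" --pt "0 0 0 0 -0.0054 0.0093 1" --pt "0 0 0 0 -0.0041 0.0091 1" --pt "0 0 0 0 -0.0041 0.0091 1"

```text
clock: 17.58
eef_pos: [482.8, 175.3, 177.1]
eef_rot: [-3.141, -0.0, 1.448]
force: [1.5, 2.8, 2.6]
opening: 0.002
finger_force: 1.5
```

move_arm --pt "0 0 0 0 -0.0041 0.0091 1" --pt "0 0 0 0 -0.0027 0.0096 1" --pt "0 0 0 0 -0.0027 0.0096 1" --pt "0 0 0 0 0 0 1"

```text
clock: 18.08
eef_pos: [473.2, 175.9, 148.6]
eef_rot: [-3.14, 0.001, 1.448]
force: [-0.6, 1.7, 4.0]
opening: 0.003
finger_force: 1.7
```

move_arm --pt "0 0 0 0 -0.003 0.009 1" --pt "0 0 0 0 -0.002 0.009 1" --pt "0 0 0 0 -0.001 0.006 1" --pt "0 0 0 0 0 0.004 1" --pt "0 0 0 0 0 0 1"

```text
clock: 18.7
eef_pos: [468.1, 176.5, 121.3]
eef_rot: [3.141, 0.001, 1.448]
force: [1.9, -1.9, 5.8]
opening: 0.002
finger_force: 2.6
```

move_arm --pt "0 0 0 0 0 0.005 1" --pt "0 0 0 0 0 0.003 1" --pt "0 0 0 0 0 0.001 1" --pt "0 0 0 0 0 0 1" --pt "0 0 0 0 0 0 1"

```text
clock: 19.32
eef_pos: [467.5, 176.6, 112.6]
eef_rot: [-3.141, 0.001, 1.448]
force: [0.3, -1.1, 7.2]
opening: 0.001
finger_force: 3.7
```

Run:
```python
from h import *
for _ in range(3): s=read_camera("side"); go([466.5,176,110],82.95)
s=np.mean([read_camera("side").astype(float) for _ in range(4)],0)
# lever arm in side view: steel part between grip and hinge, expected lines (arm centre z 100 when level)
pr=lambda *P: proj("side",[[*(press(x,y)+[2,0]),z] for x,y,z in P]).round(1).tolist()
print(pr((-35,-80,100),(0,-80,100),(60,-80,100),(120,-80,100),(-125,-80,110),(-35,-80,110),(-125,-80,90),(24,-20,100)))
g=s.mean(2)
for u in (322,326,330,334,338,342,346,350,354,358): print(u,g[205:245,u].round().astype(int))
```

```text
t 19.38 at [467.5 176.6 112.6] [-1.7997e+02  6.0000e-02  8.2960e+01] F [ 1.1 -1.7  7.2] op 0.002 ff 3.6955940413463395
turn [-0.03  0.06  0.01] shift now-axes [-0.7 -0.9  2.6] shift new-axes [-0.7 -0.9  2.6]
t 19.43 at [467.5 176.6 112.6] [-1.7997e+02  6.0000e-02  8.2960e+01] F [ 0.  -1.6  7.2] op -0.005 ff 3.6923735360323917
turn [-0.03  0.06  0.01] shift now-axes [-0.7 -0.9  2.6] shift new-axes [-0.7 -0.9  2.6]
t 19.48 at [467.5 176.6 112.6] [-1.7997e+02  6.0000e-02  8.2950e+01] F [ 0.5 -2.   7.8] op -0.001 ff 3.6905023676081328
turn [-0.03  0.06  0.  ] shift now-axes [-0.7 -0.9  2.6] shift new-axes [-0.7 -0.9  2.6]
[[314.1, 232.1], [326.7, 232.2], [348.4, 232.3], [370.2, 232.4], [281.5, 228.9], [314.0, 229.1], [281.9, 234.9], [335.6, 220.8]]
322 [ 70  77  89 105 124 136 138 136 134 132 124 110  94  88  88  88  86  87
  87  87  88  88  92 100 115 124 123 105  85  77  80  84  87  90  90  89
  88  89  88  89]
326 [ 49  48  48  49  56  72  95 116 129 132 123 108  91  84  82  83  82  83
  84  84  84  84  88  98 114 124 121 105  84  75  77  81  85  85  84  85
  86  86  86  85]
330 [ 80 
[... 634 characters left out ...]
81  81  81
  80  79  80  81]
346 [139 140 140 138 131 125 124 123 121 122 116 109 104 102 102 101 100 101
 100 100 101 101 104 108 115 122 120 107  89  77  74  73  69  67  64  64
  68  68  67  68]
350 [165 164 163 159 148 139 135 135 135 131 120 105  93  91  90  90  90  89
  89  90  89  88  89  95 108 119 120 107  88  77  79  83  87  88  90  90
  90  90  90  91]
354 [165 165 161 158 147 139 135 135 135 131 120 106  94  91  90  90  89  90
  88  88  88  88  89  95 109 120 121 112  93  79  79  84  88  89  89  90
  91  91  92  93]
358 [164 165 162 154 145 137 136 135 134 130 119 104  93  90  88  89  88  87
  89  88  88  88  88  94 108 120 122 113  94  82  78  82  87  89  90  91
  91  91  91  90]
```

The camera gives the arm about 0.01 rad above level, and the tip height (112.6) gives 0.013. I'll lower the last 2.6 mm.

move_arm --pt "0 0 0 0 0 0.0014 1" --pt "0 0 0 0 0 0.0012 1" --pt "0 0 0 0 0 0 1" --pt "0 0 0 0 0 0 1"

```text
clock: 20.18
eef_pos: [467.4, 176.6, 110.1]
eef_rot: [-3.141, 0.001, 1.448]
force: [0.4, -2.0, 9.3]
opening: -0.0
finger_force: 4.2
```

```bash
cat > lv.py <<'E'
from h import *
s=np.mean([read_camera("side").astype(float) for _ in range(6)],0); g=s.mean(2); go([466.5,176,110],82.95)
U=np.r_[321:328,348:361]; E=[];T=[]
for u in U:
    c=g[222:236,u]; i=int(np.argmax(c[3:10]))+3
    j=i+int(np.argmax(c[i:]<100)); E.append(222+j-1+(c[j-1]-100)/(c[j-1]-c[j]))
    k=i-int(np.argmax(c[i::-1]<106)); T.append(222+k+(106-c[k])/(c[k+1]-c[k]))
print("slopes",np.polyfit(U,E,1)[0],np.polyfit(U,T,1)[0],"level expects",0.3/56)
E
python3 lv.py
```

```text
t 20.48 at [467.4 176.6 110. ] [-1.7996e+02  7.0000e-02  8.2960e+01] F [-0.  -1.8  9.1] op 0.0 ff 4.159611438190041
turn [-0.04  0.07  0.01] shift now-axes [-0.7 -0.8  0.1] shift new-axes [-0.7 -0.8  0. ]
slopes 0.0028878330496399014 0.008402959271520218 level expects 0.005357142857142857
```

The tip is at 110.0, the mean image slope is 0.0056 against 0.0054 expected, and the force is about 9 N, so the arm is level. Holding.

move_arm --pt "0 0 0 0 0 0 1" --pt "0 0 0 0 0 0 1" --pt "0 0 0 0 0 0 1" --pt "0 0 0 0 0 0 1" --pt "0 0 0 0 0 0 1"

```text
clock: 21.1
eef_pos: [467.3, 176.6, 110.1]
eef_rot: [-3.141, 0.001, 1.448]
force: [-0.4, 0.1, 8.6]
opening: -0.001
finger_force: 4.2
```

move_arm --pt "0 0 0 0 0 0 1" --pt "0 0 0 0 0 0 1" --pt "0 0 0 0 0 0 1" --pt "0 0 0 0 0 0 1" --pt "0 0 0 0 0 0 1"

```text
clock: 21.72
eef_pos: [467.4, 176.6, 110.1]
eef_rot: [-3.141, 0.001, 1.448]
force: [0.7, -0.7, 7.8]
opening: -0.002
finger_force: 4.2
```

move_arm --pt "0 0 0 0 0 0 1" --pt "0 0 0 0 0 0 1" --pt "0 0 0 0 0 0 1" --pt "0 0 0 0 0 0 1" --pt "0 0 0 0 0 0 1"

```text
clock: 22.35
eef_pos: [467.4, 176.6, 110.1]
eef_rot: [-3.141, 0.001, 1.448]
force: [-0.0, -1.1, 8.2]
opening: 0.002
finger_force: 4.2
```

move_arm --pt "0 0 0 0 0 0 1" --pt "0 0 0 0 0 0 1" --pt "0 0 0 0 0 0 1" --pt "0 0 0 0 0 0 1" --pt "0 0 0 0 0 0 1"

```text
clock: 22.98
eef_pos: [467.4, 176.6, 110.1]
eef_rot: [-3.141, 0.001, 1.448]
force: [0.7, -1.6, 7.3]
opening: 0.0
finger_force: 4.2
```

```bash
python3 lv.py; python3 -c "
from h import *
print(env.close_job())"
```

```text
t 23.27 at [467.4 176.6 110.1] [-1.7996e+02  7.0000e-02  8.2960e+01] F [-0.7 -0.5  7.6] op 0.001 ff 4.160769216123299
turn [-0.04  0.07  0.01] shift now-axes [-0.7 -0.8  0.1] shift new-axes [-0.7 -0.8  0.1]
slopes 0.002742121581806265 0.008277448871074351 level expects 0.005357142857142857
the job is handed in; nothing more can be done
None
```

The strip was laid on the rest and released with one end under the pad, centred to about 0.5 mm across and 1.5 mm along; the lever was then held level for about 3 s (tip at 110 mm, about 8 N), and the job was handed in at 23 s still holding it.

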